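Push the bearing up out of the dispensing head

TASK

The blue bearing is stuck in the white dispensing head on the stand. With the red-handled pusher, feel gently from underneath for the hidden access hole and poke the bearing up with the pin until it stands at least 10 mm proud of the head, so it can be lifted out for washing; then withdraw the pusher and stand it upright back on the green mat. Leave everything else alone.

Things in the scene. Friction and masses are not known exactly. Their poses are not given: they have to be found in the camera images.
- stand: Steel bridge-shaped stand, bolted down, carrying a white plastic dispensing head (84 mm in x, 110 mm in y, top face 104 mm above the table; nuts and ribs on it reach 12 mm higher). Origin: on the table below the centre of head and bearing; z up. Beneath it is open at the front (-x) and back (+x); side walls' inner faces at y = +/-48 mm; front and back lips hang down to 71 mm above the table.
- plate_middle (a point): Middle of the underside (75 mm above the table, stand's axes) of a fixed 6 mm steel plate below the bearing. Its one round access hole, 14 mm wide, lies at stand x = 0 and at a hidden y from -12 to +12 mm, new each time: it cannot be seen, only felt. Outside the hole a pin stops at 75 mm; in the hole it goes on to the bearing's underside at 82 mm or more. The plate holds still.
- bearing (a joint): How far (m) the blue bearing cup has risen in its round recess in the middle of the white head: 0 fully down to 0.018 (stop). The cup is 44 mm across, 18 mm high, with a closed flat underside, which is 82 mm above the table at 0. It starts at 0 to 0.002. It is a tight fit: it takes about 6 N to move it and it stays where it is left. It cannot leave the recess in this scene.
- bearing_top (a point): Centre of the bearing cup's top face (steel and black rings on blue). 100 mm above the table at joint 0, i.e. 4 mm below the head's top face; flush with that face at joint 0.004; 10 mm proud of it at joint 0.014.
- pusher_grip (a point): Centre of the red grip of the pusher (see pusher). The grip is: 18 mm along the pusher's x, 24 mm along y, 62 mm tall (31 mm of it above this point, rounded edges); this point is 130 mm above the foot's underside. Axes: z up, x from the grip towards the brass pin.
- pusher_tip (a point): Centre of the upper end of the pusher's upright brass pin, 8 mm across with a slightly chamfered end; 70 mm in +x of the grip's axis and 60 mm above the foot's underside. The pin's free length above the foot is 52 mm.
- pusher: A loose U-shaped push-out iron of 0.2 to 0.42 kg that stands on its own flat foot (96 mm in x, 30 mm in y, 8 mm thick). Origin: centre of the foot's underside; z up, x from the red grip towards the brass pin. The grip, on a 12 x 14 mm steel stem, stands over x = -35 mm, the pin over x = +35 mm.
- mat: Green mat, fixed, 150 mm in x, 140 mm in y, 3 mm thick, where the pusher stands. Origin: centre of its underside.
- syrup: amber syrup bottle, 60 mm across, 160 mm tall; a loose bystander. Origin: centre of its underside.
- sprinkles: clear jar with yellow lid, 54 mm across, 75 mm tall; a loose bystander. Origin: centre of its underside.
- bowl: steel bowl, 130 mm across, 50 mm tall; a loose bystander. Origin: centre of its underside.
- cone: wafer-coloured cone cup, 58 mm across, 90 mm tall; a loose bystander. Origin: centre of its underside.
- brush: cleaning brush lying on the table; a loose bystander. Origin: in the middle, at the underside.
- nozzle: white dispensing nozzle, 48 mm across, 45 mm tall; a loose bystander. Origin: centre of its underside.

How it is judged:
On the way, in this order (a step that is already met when the one before it is completed fails the run):
1. the pusher's pin presses on the bearing from below (contact force between pusher and bearing above 1 N and z of pusher_tip in the frame of stand between 0.078 and 0.105 m), for 0.05 s.
2. the pin has raised the bearing 10 mm proud of the head (joint above 0.0135) (value of joint bearing above 0.0135 m and horizontal distance between pusher_tip and bearing_top below 0.02 m), for 0.1 s.
At the end, for the whole second after the job is handed in: the bearing stands about 10 mm or more proud of the head (joint above 0.013), and the pusher stands upright (within 0.08 rad) and still on the green mat, the centre of its foot within 60 mm of the mat's centre (value of joint bearing above 0.013 m and horizontal distance between pusher and mat below 0.06 m and angle between pusher's own z axis and vertical below 0.08 rad and height (world z) of pusher below 0.008 m and linear speed of pusher below 0.02 m/s); the robot touches nothing.
It fails at once if the pusher is rammed against the stand or its plate with more than 40 N (contact force between pusher and stand above 40 N).
It fails at once if a bystander is moved by more than 25 mm (distance of any of syrup, sprinkles, bowl, cone, brush, nozzle from where it was at the start of the episode above 0.025 m).
It also fails if it takes over 64 s, if anything falls off the work surface, if the arm or the gripper's body presses on something with over 40 N, if the wrist force passes 120 N, or if a joint passes its speed limit or range.

ROBOT

A 6-joint arm with a two-finger parallel gripper is mounted at the origin on the work surface. World frame = base frame: x ahead of the robot, y to its left, z up, the work surface at z = 0. Lengths are in m, angles in rad, forces in N, time in s.
With the tool pointing down it reaches from about 0.375 to 0.9 m from the base axis. Payload 3.1 kg.
Tool frame: the origin (TCP) lies between the finger pads; the fingertips stand robot.tip_extent ahead of it and the grasp point (between the pads) lies 3 mm ahead of it (robot.tip_extent is the distance from the TCP to the fingertips, in m); z points along the fingers, x is the direction in which the jaws open and shut, and the axes are right-handed (so a half turn about z gives the same grasp; the last joint's range is limited). The gripper opens to 87 mm and grips with 3 to 60 N. Pads are 19 mm wide; open, the fingers measure 117 mm over their backs; the gripper's body (75 mm by 190 mm) begins 51 mm behind the grasp point.
Start: joints at [1.129, 0.527, 1.433, -0, 1.181, -0.178], TCP at [0.163, 0.603, 0.245] pointing down, gripper open.
Joint ranges: [-3.08, 3.08], [-0.75, 2.2], [0.22, 2.44], [-1.43, 4.57], [0, 2.65], [-2.85, 2.85]. Speed limits (rad/s): [2.79, 2.79, 3.14, 3.14, 3.14, 3.14].

INTERFACE

Orientations are given as a unit quaternion [x, y, z, w].
In Python, from rig import robot, cams gives the robot as it stands.
- The arm moves only by the tool carry_out, never from a script. Its argument "steps" is a list of rows, each a list of 3 entries, a list of its own where there are three numbers: the shift along the world's x, y, z in cm, then the turn about the world's z in degrees, then the closure, from 0 (fully open) to 1 (shut). In form: [[[dx, dy, dz], spin, fingers], ...]. A call has 1 to 10 rows; each row shifts and turns the pose as measured when the row begins; what a row does not reach is not made up. A row lasts 1/10 s, in which the tool goes at most 50 mm and 8.59 degrees, less where a joint would pass 70% of its speed; a pose out of reach is approached as far as the arm can. A call with a gripper value outside its range is refused whole. The fingers move at their own pace and stop on an object; "squeeze" is the grip in N (left out, the last holds). Time passes only in rows, so rows that do not move let the fingers close. It gives the time, the measured TCP pose, the force and the opening at its end, in the units of the state.
- robot.get_obs(): the state, without advancing time (a new reading comes with each control period).
- cams.camera(name): name is "scene" or "top" or "wrist"; returns a dict with "pixels" (480x640x3 uint8, red, green, blue), "fx", "fy", "cx", "cy" (pixels), "k1" (the pictures are not rectified: a ray, as slopes to the right and down, at radius r is drawn at 1 + k1 r^2 times it, then the intrinsics apply), "eye" and "rotation" of the camera in the world. Camera axes: x right, y up, looking along -z (the intrinsics and any distortion apply to the point x, -y, -z); pixel columns grow to the right and rows downward; lengths in m; the calibration is good to about 2 mm. A picture is of the moment at which its call begins. There is no depth.
- robot.hand_in(): hands the job in, once; it reports no verdict.
The state is a dict: "time": time; "q": joint angles; "joint_velocities": joint speeds; "joint_torque": joint torques, N m; "position": TCP position; "tool_rot": TCP orientation; "ft_force": force on the tool from outside, world axes, zero at the start; "moment": the same for the moment, N m; "grip_width": finger opening in m.
Only numpy, scipy, OpenCV 4.12 (cv2) and the standard library are available. Lean on these libraries where they do the work, as an engineer would, in place of code of your own. Each camera call takes 0.05 s, during which the arm holds its last target. There are 200 camera calls.

## Working session

There is one attempt and no reset: what is moved stays moved. The work goes in short steps, Python scripts to look and compute and a tool call to move; the robot and the scene stay as the last step left them, time stands still between calls to the robot, and variables do not carry over. Pictures are saved under pics/ and viewed, about 8 in all and at most 12, crops included, and the job is handed in when it is done.

Besides the shell and the picture viewer there is one more tool, called after "Emit:" in YAML: its name, and indented under it one key for each argument. carry_out: Moves the arm, as the interface text tells. Its arguments: {"type":"object","properties":{"steps":{"type":"array"},"squeeze":{"type":"number"}},"required":["steps"]}

```bash
ls; mkdir -p pics; python3 - <<'E'
from rig import robot,cams
import cv2,numpy as np
o=robot.get_obs(); print(o, robot.tip_extent)
for n in ("scene","top"):
    c=cams.camera(n); cv2.imwrite(f"pics/{n}0.png",c["pixels"][...,::-1]); print(n,{k:v for k,v in c.items() if k!="pixels"})
E
```

```text
pics
{'time': 0.0, 'q': array([ 1.12850519e+00,  5.28454710e-01,  1.43389872e+00, -2.53974693e-05,
        1.18137232e+00, -1.78510955e-01]), 'joint_velocities': array([-0.00088695, -0.00055773, -0.00134721, -0.00144331,  0.0012606 ,
        0.00057713]), 'joint_torque': array([-1.27268930e-03, -4.40054584e+01, -1.76591974e+01,  6.34149997e-02,
        5.81604999e-02, -1.51387990e-04]), 'position': array([0.16264676, 0.60276256, 0.24357975]), 'tool_rot': array([ 7.93952476e-01,  6.07978888e-01, -9.43103143e-04,  4.98212846e-04]), 'ft_force': array([-1.41999681,  0.06683807, -0.24102902]), 'moment': array([-0.0260813 ,  0.04851332,  0.03309318]), 'grip_width': 0.08711339916980525} 0.022
scene {'fx': 569.8802437857587, 'fy': 569.8802437857587, 'cx': 313.5973628308268, 'cy': 250.80852343098837, 'k1': -0.09995363927036684, 'eye': array([ 1.30090522, -0.18332873,  1.10641727]), 'rotation': array([0.24330214, 0.18691226, 0.58557917, 0.75030988])}
top {'fx': 561.3775881559889, 'fy': 561.3775881559889, 'cx': 317.3823641647337, 'cy': 231.44603438434308, 'k1': 0.013171988581719012, 'eye': array([4.41817544e-01, 1.72321345e-04, 1.29503340e+00]), 'rotation': array([-0.0457286 ,  0.04789819,  0.7123395 , -0.69870386])}
```

View pics/scene0.png

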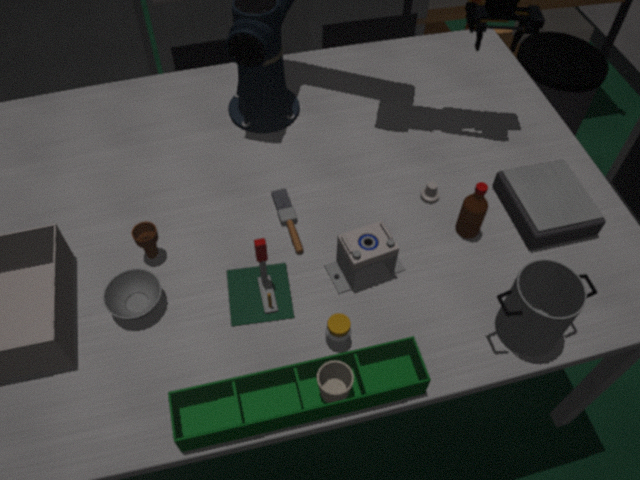

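View pics/top0.png

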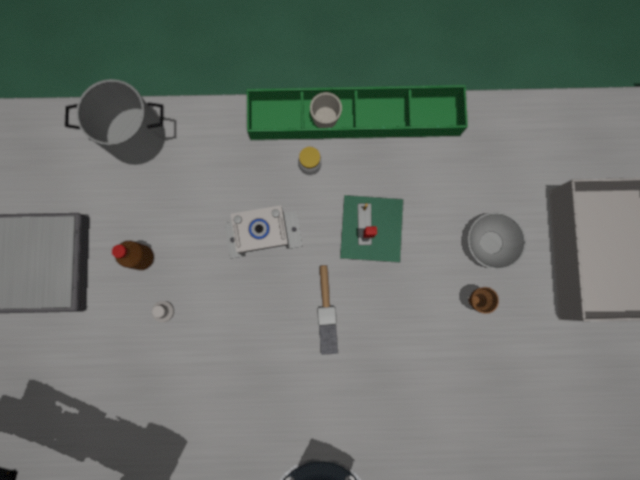

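Scene view: the stand with its blue ring is at about (368,241), and the red grip is at (261,250) on the mat. Top view: ring (259,229), red grip (371,231), pin (365,207), mat (372,229). In the top view, image up is +x and left is +y.

```bash
cat > h.py <<'E'
import numpy as np,cv2
from scipy.spatial.transform import Rotation as R
from rig import robot,cams
def ray(c,u,v):
    K=np.array([[c["fx"],0,c["cx"]],[0,c["fy"],c["cy"]],[0,0,1]])
    p=cv2.undistortPoints(np.array([[[u,v]]],float),K,np.array([c["k1"],0,0,0,0.]))[0,0]
    return R.from_quat(c["rotation"]).apply([p[0],-p[1],-1])
def onz(c,u,v,z):
    d=ray(c,u,v); return c["eye"]+d*(z-c["eye"][2])/d[2]
def proj(c,P):
    q=R.from_quat(c["rotation"]).inv().apply(np.asarray(P)-c["eye"]); x,y=q[0]/-q[2],-q[1]/-q[2]
    s=1+c["k1"]*(x*x+y*y); return c["cx"]+c["fx"]*x*s, c["cy"]+c["fy"]*y*s
def tri(l):
    A=np.zeros((3,3));b=np.zeros(3)
    for c,u,v in l:
        d=ray(c,u,v);d/=np.linalg.norm(d);M=np.eye(3)-np.outer(d,d);A+=M;b+=M@c["eye"]
    return np.linalg.solve(A,b)
def mask(c,lo,hi,roi=None):
    h=cv2.cvtColor(c["pixels"],cv2.COLOR_RGB2HSV);m=cv2.inRange(h,np.array(lo),np.array(hi))
    if roi: z=np.zeros_like(m);x0,y0,x1,y1=roi;z[y0:y1,x0:x1]=m[y0:y1,x0:x1];m=z
    return m
def blob(m):
    n,l,s,ce=cv2.connectedComponentsWithStats(m);i=1+np.argmax(s[1:,4]);return ce[i],s[i],(l==i).astype(np.uint8)
E
python3 - <<'E'
from h import *
T=cams.camera("top");S=cams.camera("scene")
for c,n,roi,rr in((T,"top",(225,200,300,260),(340,190,410,265)),(S,"scene",(330,225,410,290),(225,230,300,330))):
    b=blob(mask(c,(105,110,40),(130,255,255),roi)); print(n,"blue",b[0],b[1],onz(c,*b[0],.101))
    r=blob(mask(c,(0,150,60),(8,255,255),rr)|mask(c,(172,150,60),(180,255,255),rr));print("red",r[0],r[1])
    g=blob(cv2.morphologyEx(mask(c,(60,60,20),(95,255,255),rr),cv2.MORPH_CLOSE,np.ones((25,25))));cnt=cv2.findContours(g[2],0,2)[0][0];rect=cv2.minAreaRect(cnt)
    print("mat",rect,onz(c,*rect[0],.003),[onz(c,*p,.003)[:2].round(4) for p in cv2.boxPoints(rect)])
    if n=="top": print("grip",onz(c,*r[0],.16))
    x0,y0,x1,y1=(220,185,420,275) if n=="top" else (220,220,420,320)
    cv2.imwrite(f"pics/{n}c.png",np.clip(cv2.resize(c["pixels"][y0:y1,x0:x1,::-1],None,fx=4,fy=4,interpolation=cv2.INTER_CUBIC)*1.5,0,255))
E
```

```text
top blue [258.93670886 228.13924051] [249 219  20  19  79] [0.61049328 0.1202537  0.101     ]
red [369.92035398 231.61061947] [364 227  13  10 113]
mat ((371.61065673828125, 228.34072875976562), (58.86931610107422, 62.06222915649414), 3.814074993133545) [ 0.61883995 -0.13161294  0.003     ] [array([ 0.5527, -0.0569]), array([ 0.6979, -0.0702]), array([ 0.6859, -0.2073]), array([ 0.541 , -0.1921])]
grip [ 0.59066456 -0.11193537  0.16      ]
scene blue [367.68235294 241.98823529] [359 235  19  15  85] [0.60608703 0.11913371 0.101     ]
red [259.47619048 242.26984127] [255 239  10   8  63]
mat ((259.0000305175781, 294.0), (55.31949234008789, 62.26543426513672), 82.87498474121094) [ 0.61929741 -0.13398913  0.003     ] [array([ 0.5369, -0.1996]), array([ 0.5503, -0.0549]), array([ 0.6972, -0.0722]), array([ 0.6836, -0.2077])][ WARN:0@4.469] global loadsave.cpp:1063 imwrite_ Unsupported depth image for selected encoder is fallbacked to CV_8U.
```

View pics/topc.png

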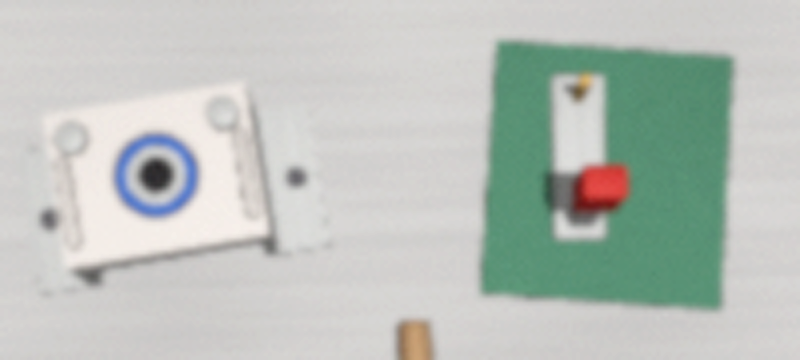

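The crop shows the head's corners at (42,116), (245,84), (270,238), (67,270) and the foot's corners at (553,75), (607,74), (606,239), (553,241). The stand is turned by about 8°.

```bash
python3 - <<'E'
from h import *
T=cams.camera("top");S=cams.camera("scene")
f=lambda p,z:onz(T,220+(p[0]+.5)/4-.5,185+(p[1]+.5)/4-.5,z)
H=[f(p,.104) for p in((42,116),(245,84),(270,238),(67,270))]
F=[f(p,.011) for p in((553,75),(607,74),(606,239),(553,241))]
for n,q in(("head",H),("foot",F)):
    q=np.array(q)[:,:2]; d=(q[0]+q[1]-q[2]-q[3])/2; e=(q[0]+q[3]-q[1]-q[2])/2
    print(n,q.mean(0),"size",np.linalg.norm(d),np.linalg.norm(e),"yaw",np.degrees(np.arctan2(d[1],d[0])),np.degrees(np.arctan2(-e[0],e[1])))
print("blue ring ",tri([(T,258.8,228.1),(S,367.68,241.99)]))
print("pin top approx", f((586,78),.063))
o=robot.get_obs();print(R.from_quat(o["tool_rot"]).as_matrix().round(3))
w=cams.camera("wrist");print(R.from_quat(o["tool_rot"]).inv().apply(w["eye"]-o["position"]))
E
```

```text
head [0.60868975 0.12058908] size 0.08446078956319052 0.10973765945372645 yaw 8.78690411025134 7.966170941052856
foot [ 0.62856613 -0.11484419] size 0.09667826877845286 0.030942806619743374 yaw -1.9197045157902723 0.516449372503323
blue ring  [0.60959995 0.11888233 0.10583114]
pin top approx [ 0.66531503 -0.11502173  0.063     ]
[[ 0.261  0.965 -0.   ]
 [ 0.965 -0.261 -0.001]
 [-0.001 -0.    -1.   ]]
[-0.00027511 -0.07550808 -0.13975697]
```

Emit:
carry_out:
  steps:
    - [[2.8,-3.5,0],-6.7,0]
    - [[2.8,-3.5,0],-6.7,0]
    - [[2.8,-3.5,0],-6.7,0]
    - [[2.8,-3.5,0],-6.7,0]
    - [[2.8,-3.5,0],-6.7,0]
    - [[2.8,-3.5,0],-6.7,0]
    - [[2.8,-3.5,0],-6.7,0]
    - [[2.8,-3.5,0],-6.7,0]
    - [[2.8,-3.5,0],-6.7,0]
    - [[2.8,-3.5,0],-6.7,0]

```text
time: 1.35
position: [0.4479, 0.2452, 0.2457]
tool_rot: [0.999, 0.051, 0.004, -0.001]
ft_force: [0.5, 0.4, -0.4]
grip_width: 0.0869
```

Emit:
carry_out:
  steps:
    - [[2.9,-3.3,0],1,0]
    - [[2.9,-3.3,0],1,0]
    - [[2.9,-3.3,0],0,0]
    - [[2.9,-3.3,0],0,0]
    - [[2.9,-3.3,0],0,0]
    - [[2.5,-3.2,0],0,0]
    - [[0,0,0],0,0]

```text
time: 2.05
position: [0.6285, 0.0331, 0.2468]
tool_rot: [0.998, 0.064, 0.008, -0.0]
ft_force: [-0.6, -0.0, 0.6]
grip_width: 0.087
```

```bash
python3 - <<'E'
from h import *
w=cams.camera("wrist");print(w["eye"],w["fx"],w["k1"],robot.get_obs()["position"])
cv2.imwrite("pics/w1.png",cv2.convertScaleAbs(w["pixels"][...,::-1],alpha=1.4))
b=blob(mask(w,(105,110,40),(130,255,255)));print(b[0],b[1]);c,r=cv2.minEnclosingCircle(cv2.findContours(b[2],0,2)[0][0]);print(c,r,onz(w,*c,.101))
# head white top, closed
E
```

```text
[0.61626424 0.10729822 0.38654767] 349.753386610995 -0.047501702304318834 [0.62642068 0.03512434 0.24653849]
[303.39243924 118.46444644] [ 276   90   56   59 1111]
(303.2349548339844, 118.6686782836914) 29.341398239135742 [0.60772756 0.11981446 0.101     ]
```

View pics/w1.png

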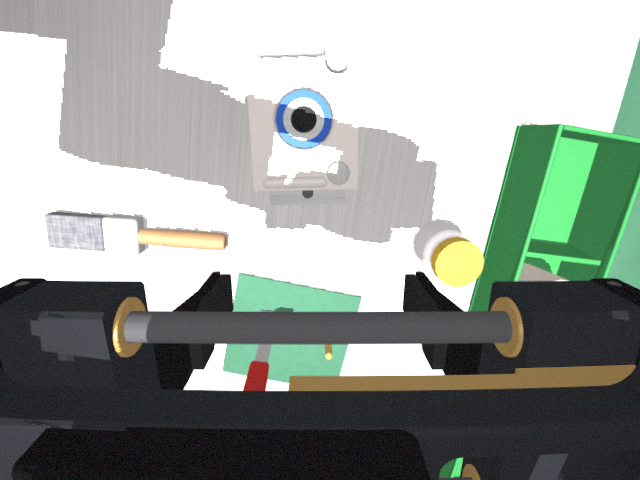

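The wrist view shows the ring at (303,118) and the pin tip at (329,354). The stand centre comes out near (0.609, 0.120). Next I go above the grip.

Emit:
carry_out:
  steps:
    - [[-0.8,-3.7,0],-2,0]
    - [[-0.8,-3.7,0],-2,0]
    - [[-0.8,-3.7,0],-2,0]
    - [[-0.8,-3.8,0],-2,0]
    - [[0,0,0],0,0]
    - [[0,0,0],0,0]

```text
time: 2.7
position: [0.5888, -0.1102, 0.2458]
tool_rot: [1.0, -0.004, 0.004, -0.004]
ft_force: [-0.1, -0.7, -0.5]
grip_width: 0.087
```

```bash
python3 - <<'E'
from h import *
w=cams.camera("wrist");o=robot.get_obs();print(o["position"],o["tool_rot"])
cv2.imwrite("pics/w2.png",cv2.convertScaleAbs(w["pixels"][...,::-1],alpha=1.2))
print(proj(w,(.5936,-.1139,.133)))
m=mask(w,(0,150,30),(8,255,255))|mask(w,(172,150,30),(180,255,255));b=blob(m);print(b[0],b[1])
E
```

```text
[ 0.588952   -0.11015026  0.24582517] [ 0.9999797  -0.00366129  0.00416792 -0.00313258]
(np.float64(323.4057146802421), np.float64(245.63564800786884))
[321.83724832 248.9295302 ] [ 310  223   25   51 1192]
```

View pics/w2.png

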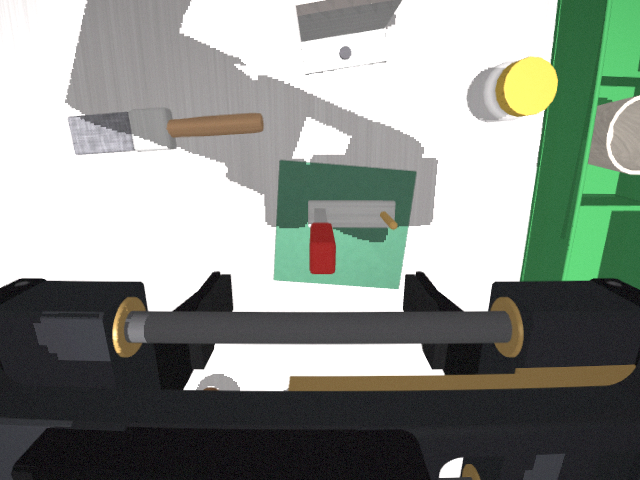

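The grip top face is centred near (322,259), the pin tip near (383,214), and the foot spans (308..395, 200..227).

```bash
python3 - <<'E'
from h import *
w=cams.camera("wrist")
print(onz(w,322.5,259.5,.164),onz(w,383,214,.063))
F=np.array([onz(w,*p,.011) for p in((395,201.5),(395,227),(308,226.5),(308,200))])[:,:2]
d=F[:2].mean(0)-F[2:].mean(0);print(F.mean(0),np.linalg.norm(d),np.degrees(np.arctan2(d[1],d[0])))
E
```

```text
[ 0.59238884 -0.11409476  0.164     ] [ 0.65173915 -0.10477285  0.063     ]
[ 0.62750993 -0.11541466] 0.09553911503113408 -1.1513139343352972
```

Emit:
carry_out:
  steps:
    - [[0.2,-0.2,-2],-0.6,0]
    - [[0.2,-0.2,-3],0,0]
    - [[0,0,-3],0,0]
    - [[0,0,-1.8],0,0]
    - [[0,0,0],0,0]
    - [[0,0,0],0,0]

```text
time: 3.4
position: [0.5956, -0.103, 0.1472]
tool_rot: [1.0, -0.002, 0.007, -0.003]
ft_force: [1.5, 0.4, -0.4]
grip_width: 0.0869
```

```bash
python3 - <<'E'
from h import *
o=robot.get_obs();print(o["position"],o["tool_rot"],o["joint_velocities"].round(3),o["ft_force"])
print(R.from_quat(o["tool_rot"]).as_matrix()[:,2])
E
```

```text
[ 0.59561572 -0.10295889  0.14724426] [ 0.99996993 -0.00150728  0.00676818 -0.00347248] [ 0.021  0.013  0.01  -0.     0.001  0.001] [ 1.5180904   0.42618296 -0.41526995]
[ 0.01354641  0.00692436 -0.99988427]
```

Emit:
carry_out:
  steps:
    - [[-0.2,-1.1,-0.4],-0.7,0]
    - [[0,0,0],0,0]

```text
time: 3.6
position: [0.5949, -0.1136, 0.145]
tool_rot: [1.0, -0.007, 0.008, -0.003]
ft_force: [-0.1, 0.4, 0.5]
grip_width: 0.0867
```

Emit:
carry_out:
  squeeze: 40
  steps:
    - [[-0.2,0,-0.3],0,0.5]
    - [[0,0,0],0,1]
    - [[0,0,0],0,1]
    - [[0,0,0],0,1]
    - [[0,0,0],0,1]
    - [[0,0,0],0,1]

```text
time: 4.2
position: [0.594, -0.1149, 0.1446]
tool_rot: [1.0, -0.007, 0.011, -0.002]
ft_force: [-0.7, -0.4, 0.3]
grip_width: 0.0468
```

Emit:
carry_out:
  squeeze: 50
  steps:
    - [[0,0,0],0,1]
    - [[0,0,0],0,1]
    - [[0,0,0],0,1]
    - [[0,0,0],0,1]
    - [[0,0,0],0,1]
    - [[0,0,0],0,1]

```text
time: 4.8
position: [0.5929, -0.1147, 0.1446]
tool_rot: [1.0, -0.007, 0.009, -0.002]
ft_force: [0.2, 0.2, -0.0]
grip_width: 0.0178
```

Emit:
carry_out:
  steps:
    - [[0,0,2],0,1]
    - [[0,0,3],0,1]
    - [[-1.5,1,1],0,1]
    - [[-3,2,0],1.5,1]
    - [[-3,3,0],1.5,1]
    - [[-3,3,0],1.5,1]
    - [[-2,3,0],1.5,1]
    - [[-0.7,3,0],1.5,1]
    - [[0,3,0],1.5,1]
    - [[0,2,0],0,1]

```text
time: 5.8
position: [0.4536, 0.089, 0.2019]
tool_rot: [0.997, 0.07, 0.008, -0.004]
ft_force: [-0.6, -0.3, -2.7]
grip_width: 0.0177
```

Emit:
carry_out:
  steps:
    - [[0.3,0.6,-2.5],0.4,1]
    - [[0,0,-2],0,1]
    - [[0,0,0],0,1]
    - [[0,0,0],0,1]

```text
time: 6.2
position: [0.4563, 0.0991, 0.1559]
tool_rot: [0.997, 0.076, 0.009, -0.005]
ft_force: [0.1, 0.7, -1.5]
grip_width: 0.0174
```

```bash
python3 - <<'E'
from h import *
w=cams.camera("wrist");s=cams.camera("scene");o=robot.get_obs();print(o["position"],o["tool_rot"],o["ft_force"])
f=np.array([np.cos(.1466),np.sin(.1466),0])
tip=o["position"]+.070*f+[0,0,-.1416+.060]; print("pred tip",tip,proj(w,tip),proj(s,tip))
a=cv2.convertScaleAbs(w["pixels"][100:400,150:550,::-1],alpha=1.3);u,v=map(int,proj(s,tip))
b=cv2.convertScaleAbs(cv2.resize(s["pixels"][v-50:v+50,u-65:u+68,::-1],(400,300),interpolation=cv2.INTER_CUBIC),alpha=1.5);print(u,v)
cv2.imwrite("pics/w3.png",np.hstack([cv2.resize(a,(400,300)),b]))
E
```

```text
[0.45643074 0.0988825  0.1563631 ] [ 0.9970355   0.07621174  0.0095384  -0.00458321] [ 0.60669028  0.05570936 -2.48613883]
pred tip [0.52567989 0.10910778 0.0747631 ] (np.float64(420.2464486770526), np.float64(254.91198845191332)) (np.float64(352.2807469795188), np.float64(222.53071480529385))
352 222
```

View pics/w3.png

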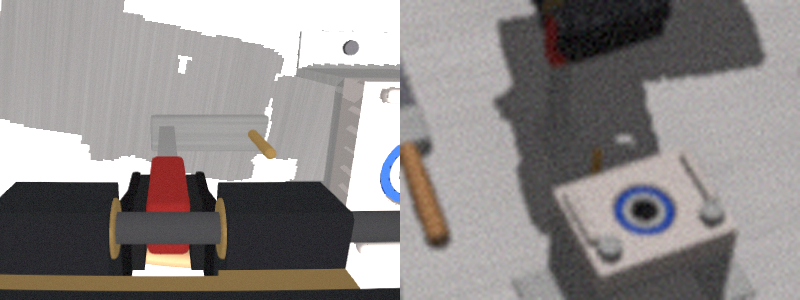

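The pin tip appears at full-frame (418,252) in the wrist view and (352,222) in the scene view. Prediction was (420,255) and (352,222.5), so the tip model is good. I lower it and go in.

Emit:
carry_out:
  steps:
    - [[0,0,-0.9],-0.3,1]
    - [[0,0,0],0,1]
    - [[2,0.25,0],0,1]
    - [[2,0.25,0],0,1]

```text
time: 6.7
position: [0.4949, 0.103, 0.1482]
tool_rot: [0.997, 0.072, 0.009, -0.005]
ft_force: [1.1, 0.8, -2.4]
grip_width: 0.0178
```

Emit:
carry_out:
  steps:
    - [[1.5,0.2,-0.1],0,1]
    - [[1.5,0.2,0],0,1]
    - [[1.2,0.2,0],0,1]
    - [[0,0,0],0,1]

```text
time: 7.1
position: [0.5425, 0.1082, 0.1484]
tool_rot: [0.997, 0.071, 0.012, -0.004]
ft_force: [0.8, 0.4, -2.2]
grip_width: 0.0177
```

```bash
cat >> h.py <<'E'
def st():
    o=robot.get_obs();q=R.from_quat(o["tool_rot"]).as_matrix();yaw=np.arctan2(q[1,0],q[0,0])
    tip=o["position"]+[.070*np.cos(yaw),.070*np.sin(yaw),-.0816]; d=tip-[.609,.120,0];a=np.radians(8.4)
    print("t",round(o["time"],2),"yaw",np.degrees(yaw).round(2),"stand x,y,z mm",(1e3*np.array([d[0]*np.cos(a)+d[1]*np.sin(a),-d[0]*np.sin(a)+d[1]*np.cos(a),tip[2]])).round(1),"F",o["ft_force"].round(1),"tilt",q[:2,2].round(4))
E
python3 -c "
from h import *
st()"
```

```text
t 7.1 yaw 8.16 stand x,y,z mm [ 2.5 -2.2 66.8] F [ 0.8  0.4 -2.2] tilt [0.0235 0.0103]
```

Emit:
carry_out:
  steps:
    - [[-0.28,0.18,0],0.2,1]
    - [[0,0,0.5],0,1]
    - [[0,0,0.3],0,1]
    - [[0,0,0.2],0,1]

```text
time: 7.5
position: [0.5364, 0.1098, 0.1576]
tool_rot: [0.997, 0.073, 0.01, -0.005]
ft_force: [6.8, 1.6, -20.8]
grip_width: 0.0179
```

```bash
python3 -c "
from h import *
st()"
```

```text
t 7.5 yaw 8.35 stand x,y,z mm [-3.3  0.5 76. ] F [  6.8   1.6 -20.8] tilt [0.019  0.0104]
```

Emit:
carry_out:
  steps:
    - [[0,0,-0.3],0,1]
    - [[0.25,0.04,0],0,1]
    - [[0,0,0],0,1]

```text
time: 7.8
position: [0.5379, 0.1102, 0.1548]
tool_rot: [0.997, 0.073, 0.009, -0.005]
ft_force: [-0.4, -1.1, -2.6]
grip_width: 0.0174
```

```bash
python3 -c "
from h import *
st()"
```

```text
t 7.8 yaw 8.35 stand x,y,z mm [-1.8  0.7 73.2] F [-0.4 -1.1 -2.6] tilt [0.0174 0.0104]
```

Emit:
carry_out:
  steps:
    - [[0.2,0.0,0],0,1]
    - [[0,0,0.15],0,1]
    - [[0,0,0.15],0,1]

```text
time: 8.1
position: [0.5404, 0.1102, 0.1573]
tool_rot: [0.997, 0.073, 0.009, -0.005]
ft_force: [4.5, 0.9, -16.6]
grip_width: 0.0175
```

```bash
python3 -c "
from h import *
st()"
```

```text
t 8.1 yaw 8.34 stand x,y,z mm [ 0.7  0.2 75.7] F [  4.5   0.9 -16.6] tilt [0.0178 0.0104]
```

It is plate at y≈0. Next I slide lightly along +y, pressing gently, until it drops in.

Emit:
carry_out:
  steps:
    - [[-0.06,0.15,0],0,1]
    - [[-0.02,0.15,0.05],0,1]
    - [[-0.02,0.15,0.05],0,1]
    - [[-0.02,0.15,0.05],0,1]
    - [[-0.02,0.15,0.05],0,1]

```text
time: 8.6
position: [0.5387, 0.1181, 0.1605]
tool_rot: [0.997, 0.073, 0.009, -0.004]
ft_force: [0.1, -0.4, -3.1]
grip_width: 0.0176
```

```bash
python3 -c "
from h import *
st()"
```

```text
t 8.6 yaw 8.34 stand x,y,z mm [ 0.1  8.3 78.9] F [ 0.1 -0.4 -3.1] tilt [0.0177 0.0101]
```

The tip is at z 78.9 with no contact force, so it is in the hole at y≈8. Push up slowly.

Emit:
carry_out:
  steps:
    - [[0,0,0.2],0,1]
    - [[0,0,0.2],0,1]
    - [[0,0,0.1],0,1]

```text
time: 8.9
position: [0.5382, 0.1182, 0.1656]
tool_rot: [0.997, 0.073, 0.009, -0.004]
ft_force: [1.0, 0.2, -8.9]
grip_width: 0.0179
```

```bash
python3 -c "
from h import *
st()"
```

```text
t 8.9 yaw 8.37 stand x,y,z mm [-0.3  8.5 84. ] F [ 1.   0.2 -8.9] tilt [0.017  0.0096]
```

Emit:
carry_out:
  steps:
    - [[0,0,0.2],0,1]
    - [[0,0,0.2],0,1]
    - [[0,0,0.2],0,1]
    - [[0,0,0.2],0,1]

```text
time: 9.3
position: [0.5383, 0.1181, 0.1722]
tool_rot: [0.997, 0.073, 0.008, -0.004]
ft_force: [3.1, 0.8, -8.9]
grip_width: 0.0175
```

```bash
python3 -c "
from h import *
st()"
```

```text
t 9.3 yaw 8.34 stand x,y,z mm [-0.2  8.4 90.6] F [ 3.1  0.8 -8.9] tilt [0.0156 0.01  ]
```

Emit:
carry_out:
  steps:
    - [[0,0,0.2],0,1]
    - [[0,0,0.2],0,1]
    - [[0,0,0.2],0,1]
    - [[0,0,0.2],0,1]
    - [[0,0,0.05],0,1]
    - [[0,0,0],0,1]

```text
time: 9.9
position: [0.5383, 0.1181, 0.1814]
tool_rot: [0.997, 0.073, 0.008, -0.004]
ft_force: [3.1, 0.2, -11.4]
grip_width: 0.0178
```

```bash
python3 -c "
from h import *
st()"
```

```text
t 9.9 yaw 8.33 stand x,y,z mm [-0.2  8.4 99.8] F [  3.1   0.2 -11.4] tilt [0.0157 0.0101]
```

```bash
python3 - <<'E'
from h import *
s=cams.camera("scene")
for z in (.100,.110,.114,.118):print(z,np.round(proj(s,(.609,.120,z)),1),np.round(proj(s,(.609-.022,.120,z)),1))
b=blob(mask(s,(105,110,40),(130,255,255),(330,215,410,290)));print(b[0],b[1])
cv2.imwrite("pics/s4.png",cv2.convertScaleAbs(cv2.resize(s["pixels"][190:290,300:430,::-1],None,fx=6,fy=6,interpolation=cv2.INTER_CUBIC),alpha=1.5))
E
```

```text
0.1 [368.4 243.2] [365.5 235.5]
0.11 [368.8 240.5] [365.8 232.7]
0.114 [368.9 239.4] [366.  231.6]
0.118 [369.1 238.3] [366.1 230.5]
[367.89928058 242.1294964 ] [359 231  20  19 139]
```

View pics/s4.png

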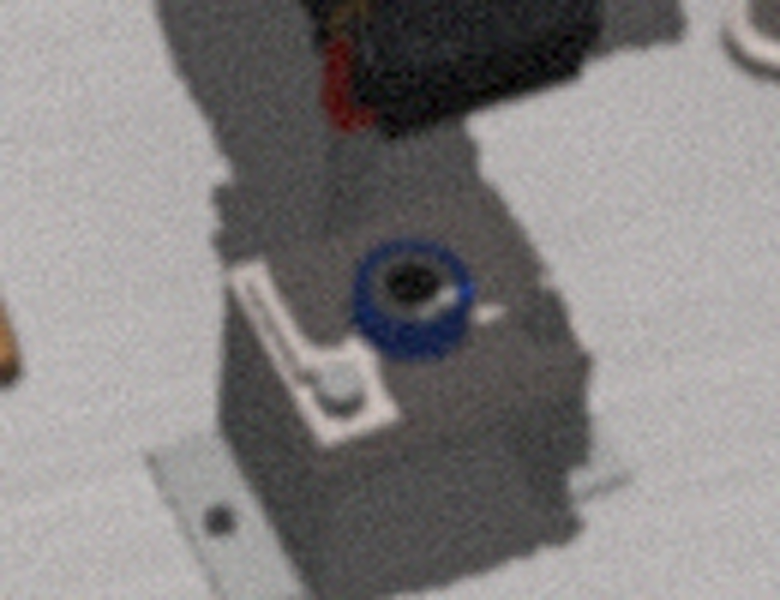

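The bearing's black centre moved from row 242 to 237, about 17 mm of rise, and its blue side wall is clearly showing. One small extra push, then straight down.

Emit:
carry_out:
  steps:
    - [[0,0,0.1],0,1]
    - [[0,0,0],0,1]
    - [[0,0,-0.8],0,1]
    - [[0,0,-0.8],0,1]
    - [[0,0,-0.7],0,1]
    - [[0,0,0],0,1]

```text
time: 10.55
position: [0.5382, 0.1179, 0.1594]
tool_rot: [0.997, 0.073, 0.009, -0.004]
ft_force: [-0.1, 0.2, -2.8]
grip_width: 0.0176
```

```bash
python3 -c "
from h import *
st()"
```

```text
t 10.55 yaw 8.34 stand x,y,z mm [-0.3  8.2 77.8] F [-0.1  0.2 -2.8] tilt [0.0168 0.0097]
```

Emit:
carry_out:
  steps:
    - [[0,0,-0.6],0,1]
    - [[0,0,-0.5],0,1]
    - [[0,0,0],0,1]

```text
time: 10.85
position: [0.5385, 0.1183, 0.1479]
tool_rot: [0.997, 0.073, 0.009, -0.004]
ft_force: [0.3, 0.6, -1.8]
grip_width: 0.0179
```

```bash
python3 -c "
from h import *
st()"
```

```text
t 10.85 yaw 8.34 stand x,y,z mm [ 0.   8.5 66.3] F [ 0.3  0.6 -1.8] tilt [0.0178 0.0102]
```

Emit:
carry_out:
  steps:
    - [[-1,-0.15,0],0,1]
    - [[-1.8,-0.27,0],0,1]
    - [[-1.8,-0.27,0],0,1]
    - [[-1.8,-0.27,0],0,1]
    - [[-2,-0.3,0],0,1]
    - [[0,0,0],0,1]

```text
time: 11.45
position: [0.4484, 0.1054, 0.1485]
tool_rot: [0.997, 0.073, 0.009, -0.005]
ft_force: [-0.7, 0.0, -2.0]
grip_width: 0.0179
```

Emit:
carry_out:
  steps:
    - [[0,-0.5,3],0,1]
    - [[0,-2,3],0,1]
    - [[0,-3,0],-1.5,1]
    - [[0.5,-3,0],-1.5,1]
    - [[2,-3,0],-1.5,1]
    - [[2.8,-3,0],-1.5,1]
    - [[2.8,-3,0],-1.5,1]
    - [[2.8,-2.8,0],-1,1]
    - [[2.5,-2,0],0,1]
    - [[0,0,0],0,1]

```text
time: 12.45
position: [0.5924, -0.1288, 0.2155]
tool_rot: [1.0, -0.003, 0.018, -0.001]
ft_force: [-0.8, -0.2, -3.0]
grip_width: 0.018
```

```bash
python3 - <<'E'
from h import *
st();w=cams.camera("wrist");s=cams.camera("scene");o=robot.get_obs();print(o["position"],o["joint_velocities"].round(3))
p=o["position"];print("pred tip",proj(w,p+[.07,0,-.0816]),proj(s,p+[.07,0,-.0816]))
b=cv2.convertScaleAbs(cv2.resize(s["pixels"][200:340,200:387,::-1],(400,300),interpolation=cv2.INTER_CUBIC),alpha=1.5)
cv2.imwrite("pics/w5.png",np.hstack([cv2.resize(cv2.convertScaleAbs(w["pixels"][100:400,150:550,::-1],alpha=1.2),(400,300)),b]))
E
```

```text
t 12.45 yaw -0.38 stand x,y,z mm [  16.5 -254.4  133.9] F [-0.8 -0.2 -3. ] tilt [0.0359 0.0015]
[ 0.58808128 -0.12529072  0.21453893] [ 0.021 -0.021  0.064  0.006  0.016 -0.001]
pred tip (np.float64(410.9786301183333), np.float64(246.4609927885129)) (np.float64(262.1025234554293), np.float64(275.67003690177614))
```

View pics/w5.png

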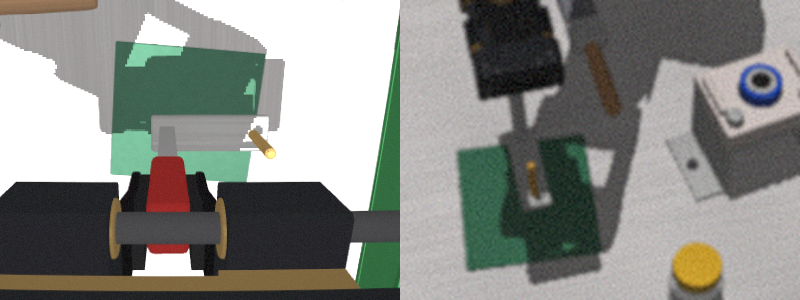

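The pusher is still square in the grip (tip at (419,252) in the wrist view) and the foot is over the mat. The bearing stands proud. Lowering now.

Emit:
carry_out:
  steps:
    - [[0,0,-2],0,1]
    - [[0,0,-2],0,1]
    - [[0,0,-1.4],0,1]
    - [[0,0,-0.7],0,1]
    - [[0,0,0],0,1]

```text
time: 13.05
position: [0.5834, -0.1197, 0.1523]
tool_rot: [1.0, -0.001, 0.012, -0.004]
ft_force: [0.5, 0.3, -2.1]
grip_width: 0.0177
```

Emit:
carry_out:
  steps:
    - [[0,0,-0.4],0,1]
    - [[0,0,-0.2],0,1]
    - [[0,0,-0.1],0,1]
    - [[0,0,0],0,1]

```text
time: 13.45
position: [0.5839, -0.1189, 0.147]
tool_rot: [1.0, 0.0, 0.013, -0.004]
ft_force: [-0.2, -0.2, -2.3]
grip_width: 0.0179
```

Emit:
carry_out:
  steps:
    - [[0,0,-0.15],0,1]
    - [[0,0,-0.1],0,1]
    - [[0,0,0],0,1]

```text
time: 13.75
position: [0.5845, -0.1193, 0.1452]
tool_rot: [1.0, -0.0, 0.014, -0.004]
ft_force: [0.1, 0.5, -2.4]
grip_width: 0.0178
```

Emit:
carry_out:
  steps:
    - [[0,0,-0.1],0,1]
    - [[0,0,-0.1],0,1]
    - [[0,0,0],0,1]

```text
time: 14.05
position: [0.5851, -0.1195, 0.145]
tool_rot: [1.0, -0.0, 0.015, -0.003]
ft_force: [-0.2, -0.4, -2.4]
grip_width: 0.0179
```

Emit:
carry_out:
  steps:
    - [[0,0,-0.2],0,1]
    - [[0,0,-0.15],0,1]
    - [[0,0,0],0,1]

```text
time: 14.35
position: [0.5857, -0.1197, 0.145]
tool_rot: [1.0, 0.0, 0.016, -0.003]
ft_force: [-0.3, 0.3, -2.7]
grip_width: 0.0178
```

Emit:
carry_out:
  steps:
    - [[0,0,-0.2],0,1]

```text
time: 14.45
position: [0.5865, -0.12, 0.1446]
tool_rot: [1.0, 0.0, 0.017, -0.002]
ft_force: [-2.5, 1.1, 18.8]
grip_width: 0.0176
```

It is in contact with the mat (+19 N). Release.

Emit:
carry_out:
  steps:
    - [[0,0,0],0,1]
    - [[0,0,0],0,0.6]
    - [[0,0,0],0,0]
    - [[0,0,0],0,0]
    - [[0,0,0],0,0]
    - [[0,0,0],0,0]
    - [[0,0,0],0,0]
    - [[0,0,0],0,0]
    - [[0,0,0],0,0]
    - [[0,0,0],0,0]

```text
time: 15.45
position: [0.5879, -0.1206, 0.144]
tool_rot: [1.0, -0.0, 0.018, -0.002]
ft_force: [0.5, -0.0, 0.4]
grip_width: 0.0814
```

Emit:
carry_out:
  steps:
    - [[0,0,1],0,0]
    - [[0,0,3],0,0]
    - [[0,0,4],0,0]
    - [[0,0,4],0,0]
    - [[-3,0,1],0,0]
    - [[-4,0,0],0,0]
    - [[-4,0,0],0,0]
    - [[0,0,0],0,0]
    - [[0,0,0],0,0]

```text
time: 16.35
position: [0.4747, -0.1203, 0.2849]
tool_rot: [1.0, 0.0, 0.022, 0.0]
ft_force: [0.1, -0.1, -0.7]
grip_width: 0.087
```

```bash
python3 - <<'E'
from h import *
print(robot.get_obs()["position"]);s=cams.camera("scene");t=cams.camera("top")
r=lambda i:cv2.convertScaleAbs(cv2.resize(i[...,::-1],(400,300),interpolation=cv2.INTER_CUBIC),alpha=1.5)
cv2.imwrite("pics/f.png",np.hstack([r(s["pixels"][205:325,230:390]),r(t["pixels"][155:305,220:420])]))
for c,rr in((s,(330,215,410,290)),(t,(225,195,300,260))): b=blob(mask(c,(105,110,40),(130,255,255),rr));print(b[0],b[1])
rr=(225,230,300,330);b=blob(mask(s,(0,150,60),(8,255,255),rr)|mask(s,(172,150,60),(180,255,255),rr));print(b[0])
E
```

```text
[ 0.47471592 -0.12033585  0.28492128]
[368.125      241.11111111] [359 230  19  19 144]
[259.44285714 230.37142857] [249 219  19  19  70]
[257.06153846 242.61538462]
```

View pics/f.png

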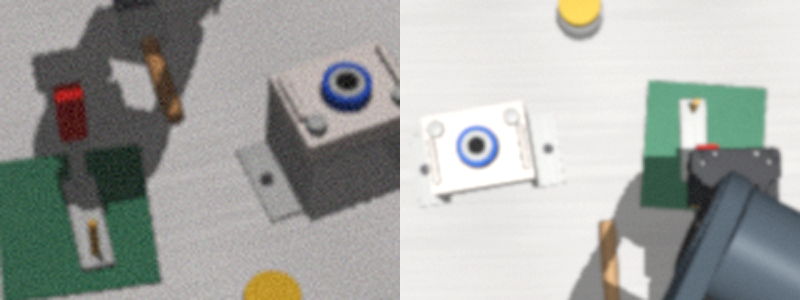

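The pusher stands upright on the mat, free of the gripper. The bearing's top centre is at about (368.8,237) in the scene view, as high as before, and the bystanders I can see are where they were.

```bash
python3 -c "
from rig import robot
print(robot.hand_in())"
```

```text
the job is handed in; nothing more can be done
None
```

The bearing is pushed up to about 17 mm of travel, roughly 13 mm proud of the head. The pusher is back standing upright on the green mat, and the job is handed in. It took about 16 s of the 64 s; handing in gave no verdict.

- **Finding the hole:** I probed the plate near y = 0 and met solid steel. I then slid the pin lightly along +y, and it entered the hole at about y = +8 mm.
- **Pushing:** The bearing took about 6 to 9 N to move. The highest force I read against the plate was about 18 N, under the 40 N limit, but I only took readings at the end of each move. The rise comes from the pin height and the ring's shift of about 5 pixels in the scene camera, so it is good to about 2 mm.
- **Setting down:** The foot's centre should be about 15 mm from the mat's centre, judged from the gripper position at release. The final pictures show the pusher upright with the gripper clear.
- **Bystanders:** In the final pictures the brush, jar and stand look unmoved. I did not measure the bystanders, and the syrup bottle, bowl, cone and nozzle were outside those crops.
- **Disagreement:** When I lowered the pusher, the first few force readings showed no contact with the mat. A single pressing step then read +19 N, which confirmed it was down before I released it.

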